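# Close and lock the chill box hatch

### The arm

A 6-joint arm with a two-finger parallel gripper is mounted at the origin on a cart in front of the work surface, level with it; the furniture and walls round the work are solid. World frame = base frame: x ahead of the robot, y to its left, z up, the work surface at z = 0. Lengths are in m, angles in degrees, forces in N, time in s.
With the tool pointing down it reaches from about 0.35 to 0.925 m from the base axis. Payload 6.4 kg.
Tool frame: the origin (TCP) lies midway between the tips of the shut fingers; the grasp point (between the pads) lies 19 mm behind it; z points along the fingers, y is the direction in which the jaws open and shut (so a half turn about z gives the same grasp; the last joint's range is limited). The gripper opens to 94 mm and grips with 3 to 60 N. Pads are 16 mm wide; open, the fingers measure 119 mm over their backs; the gripper's body (75 mm by 177 mm) begins 78 mm behind the grasp point.
Start: joints at [57.118, 14.043, 89.255, -0, 76.702, -9.975], TCP at [0.253, 0.599, 0.205] pointing down, gripper open.
Joint ranges: [-179.41, 179.41], [-58.25, 129.5], [7.25, 145.43], [-54.29, 234.29], [11.92, 165.04], [-157.13, 157.13]. Speed limits (degrees/s): [147.25, 147.25, 180, 180, 180, 180].

### API

Orientations are given as [roll, pitch, yaw] about the fixed x, y, z axes, in that order (R = Rz(yaw) Ry(pitch) Rx(roll)).
In Python, from bench import env gives the robot as it stands.
- The arm moves only by the tool move_arm, never from a script. Its arguments are lists of equal length, an entry for each row: "xyz": the shift along the world's x, y, z in cm, a list of three; "yaw": the turn about the world's z in rad. In form: {"xyz": [[tx, ty, tz], ...], "yaw": [yaw, ...]}. A call has 1 to 10 rows; each row shifts and turns the commanded pose from where the row before left it; what a row does not reach is not made up. A row lasts 1/10 s, in which the tool goes at most 50 mm and 8.59 degrees, less where a joint would pass 70% of its speed; a pose out of reach is approached as far as the arm can. A call is refused whole if a number of a shift passes 5 or a number of a turn 0.15, either way. A call with a gripper value outside its range is refused whole. "claw" is the closure, from -1 (fully open) to 1 (shut), set as the call begins (left out, the last holds). The fingers move at their own pace and stop on an object; the grip force is fixed at half the most. Time passes only in rows, so rows that do not move let the fingers close. It gives the time, the measured TCP pose, the force and the opening at its end, in the units of the state.
- env.sense(): the state, without advancing time (a new reading comes with each control period).
- env.read_camera(name): name is "side" or "top"; returns a dict with "image" (480x640x3 uint8, red, green, blue), "z_map" (480x640 float32, m along the optical axis (not along the pixel's ray), 0 where there is no reading), "fx", "fy", "cx", "cy" (pixels), "R" (3x3) and "t" (3): a world point X has camera coordinates R X + t. Camera axes: x right, y down, z forward; pixel columns grow to the right and rows downward; lengths in m; the calibration is good to about 2 mm. A picture is of the moment at which its call begins.
- env.finish_job(): hands the job in, once; it reports no verdict.
The state is a dict: "time_s": time; "q": joint angles; "dq": joint speeds; "tau": joint torques, N m; "position": TCP position; "tcp_rot": TCP orientation; "wrist_force": force on the tool from outside, world axes, zero at the start; "wrist_torque": the same for the moment, N m; "grip_width": opening from 0.0 (shut) to 1.0 (fully open).
Only numpy, scipy, OpenCV 4.12 (cv2) and the standard library are available. Lean on these libraries where they do the work, as an engineer would, in place of code of your own. Each camera call takes 0.05 s, during which the arm holds its last target. There are 200 camera calls.

### The job

Close the low steel chill box: set its loose hatch panel into the opening in the top so that it lies flush, then push the panel's T-shaped stud in and turn it a quarter turn clockwise (seen from above) so that it stays down and holds the panel locked. Press gently: feel for the end of the stud's travel and do not force it, since the spring plate below it is easily bent. Leave the mug, the jam tub and the pepper shaker where they are.

Things in the scene. Friction and masses are not known exactly. Their poses are not given: they have to be found in the camera images.
- wing (a point): Centre of the stud's T-shaped grip, a dark steel bar 44 mm long (x), 12 thick (y), 28 tall (z); point 13 mm below its top, 15 above its underside. At rest 56 mm above the panel's top face on a 13 mm round neck in the panel's middle; the panel can be lifted by it. Unlocked, it lies along the panel's long side. The stud pushes in up to 34 mm against a soft spring (3.5 N at rest, 0.12 N more per mm; damped).
- panel_mid (a point): Middle of the top face of the loose hatch panel, a bare metal lid 150 mm (x) by 110 mm (y), with flanges turned down to 24 mm below this face; about 0.36 kg with its stud. It starts flat on the table at the left front. It fits the opening either way round (half a turn makes no difference).
- cross_bar: The locking bar, 30 x 6 x 5 mm, long axis along its own x, at the foot of the stud inside the panel; origin 2 mm below the bar's underside, z up. It moves and turns with the grip and lies parallel to it. Pressing it against anything with more than 13 N damages the lock.
- stud (a joint): Turn of the stud in the panel, rad: 0 unlocked (where it starts, against a stop), grows clockwise seen from above, 1.57 locked, end stop at 1.62. Slight friction (0.08 N m). Let go after a quarter turn, the stud rises about 4 mm, its bar snaps into a pocket under the receiver and it stays down, at least 8 mm lower than at rest. Let go unlocked, it springs right up.
- opening (a point): Centre of the hatch opening, level with the chill box's top, 66 mm above the table; fixed. The opening is 155 mm (x) by 115 mm (y), its rim chamfered 5 mm; 24 mm below the rim a ledge carries the panel's flanges, so the seated panel is flush. The panel's long side goes along x.
- chill_box: Fixed low steel box, 204 (x) by 164 (y) by 66 mm, origin in the middle of its underside. In it sits a receiver plate with a slot 36 x 12 mm along x for the locking bar. Its depth is not measured and differs by 15 mm: with the panel seated, the bar is free to turn only once the stud is pushed in some 11 to 27 mm; 1 mm deeper it meets a stiff spring plate (12 N per mm).
- bun_warmer: Fixed steel bun warmer at the back of the table, 341 mm (x) by 344 mm (y), 226 mm tall; origin in the middle of its underside. A bar handle on its front reaches to its front edge. Keep the panel and the gripper clear of it.
- white_mug: White mug, 90 x 130 x 96 mm tall, handle included; origin in the middle of its underside. Leave it alone.
- jam_1: Small jam portion tub, 37 x 50 x 16 mm; origin in the middle of its underside. Leave it alone.
- pepper_shaker: Glass shaker with a metal top, 44 mm across, 90 mm tall; origin in the middle of its underside. Leave it alone.

How it is judged:
By the outcome, as a careful person would: the job done as asked, in the order asked, and still so for the second after the job is handed in, with the robot touching nothing.
It also fails if it takes over 54 s, if anything falls off the work surface, if the arm or the gripper's body presses on something with over 40 N, if the wrist force passes 120 N, or if a joint passes its speed limit or range.

## Working session

There is one attempt and no reset: what is moved stays moved. The work goes in short steps, Python scripts to look and compute and a tool call to move; the robot and the scene stay as the last step left them, time stands still between calls to the robot, and variables do not carry over. Pictures are saved under pics/ and viewed, about 8 in all and at most 12, crops included, and the job is handed in when it is done.

Besides the shell and the picture viewer there is one more tool, called after "Call:" as name(argument=value, ...) on one line, values as JSON. move_arm: Moves the arm, as the interface text tells. Its arguments: {"type":"object","properties":{"xyz":{"type":"array"},"yaw":{"type":"array"},"claw":{"type":"number"}},"required":["xyz","yaw"]}

```bash
mkdir -p pics; cat > h.py <<'E'
from bench import env
import numpy as np, cv2
def cam(n,save=None):
    c=env.read_camera(n)
    if save: cv2.imwrite(save,c["image"][:,:,::-1])
    return c
def pts(c):
    v,u=np.mgrid[0:480,0:640]; z=c["z_map"]
    P=np.stack([(u-c["cx"])/c["fx"]*z,(v-c["cy"])/c["fy"]*z,z],-1)
    W=(P-np.array(c["t"]))@np.array(c["R"])
    W[z<=0]=np.nan
    return W
E
python3 - <<'E'
from h import *
for n in("top","side"):
    c=cam(n,f"pics/{n}0.png"); np.savez(f"{n}0.npz",**c)
    print(n,-np.array(c["R"]).T@c["t"],c["fx"])
print(env.sense())
E
```

```text
top [ 0.26723642 -0.18316155  1.38763268] 613.1215316232382
side [ 0.79284754 -0.71769517  1.21420804] 492.7754115940448
{'time_s': 0.1, 'q': array([ 5.71212281e+01,  1.40809762e+01,  8.93162665e+01,  1.40301971e-03,
        7.67017539e+01, -9.97759034e+00]), 'dq': array([ 0.05984459, -0.14321823, -0.14756903, -0.00641505, -0.0995242 ,
       -0.07096573]), 'tau': array([-3.52808138e-05, -4.16914129e+01, -3.15525341e+01,  6.86143572e-02,
        3.10016877e-02, -3.72002546e-05]), 'position': array([0.25266395, 0.59830745, 0.20446154]), 'tcp_rot': array([-1.79902737e+02, -1.84966446e-02,  1.57098479e+02]), 'wrist_force': array([ 0.23425234, -0.07907029, -0.09201451]), 'wrist_torque': array([-0.00932233,  0.02198652,  0.03323837]), 'grip_width': 1.0022532045916164}
```

View pics/top0.png

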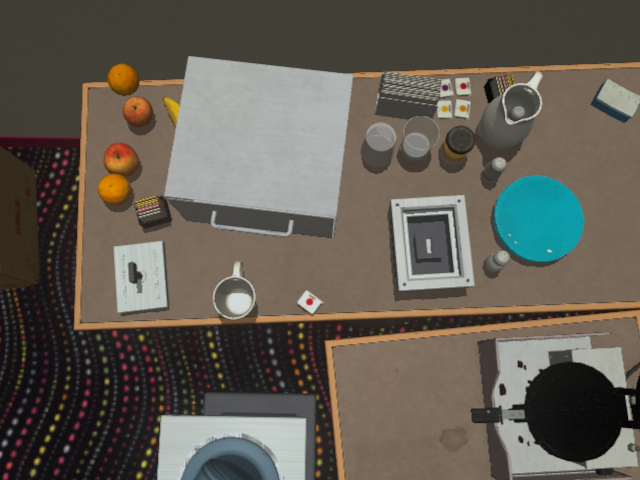

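View pics/side0.png

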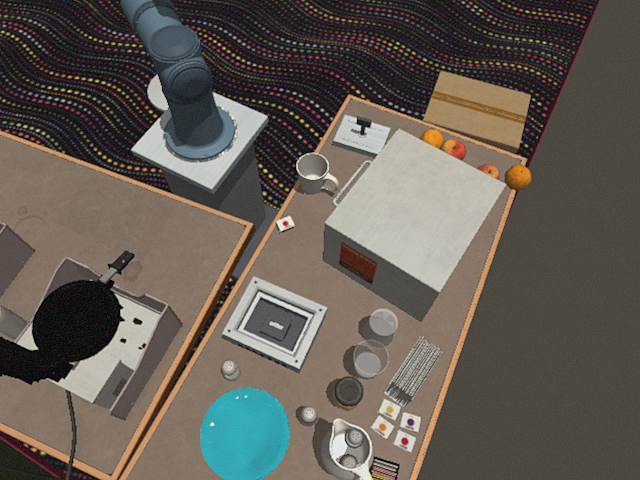

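The top view shows the panel at (140,277) with its stud at about (135,270), and the box with its opening at (431,244). The mug is at (235,295), the jam at (310,302), the shaker at (497,262) and the warmer handle at (250,225). The side view agrees. Next I measure these.

```bash
cat > m.py <<'E'
from h import *
W={n:pts(np.load(n+"0.npz")) for n in("top","side")}
def reg(w,x,y,z):
    return (w[...,0]>x[0])&(w[...,0]<x[1])&(w[...,1]>y[0])&(w[...,1]<y[1])&(w[...,2]>z[0])&(w[...,2]<z[1])
w=W["top"]
for uv in((140,300),(135,270),(130,268),(431,244),(396,244),(431,287),(380,240),(250,232),(237,300),(310,302),(497,262)): print(uv,w[uv[1],uv[0]].round(3))
def rect(name,m,ww):
    m=cv2.morphologyEx(m.astype(np.uint8),cv2.MORPH_OPEN,np.ones((2,2)))
    p=ww[m>0]; r=cv2.minAreaRect(p[:,:2].astype(np.float32)*1000)
    print(name,len(p),"rect",np.round(r[0],1),np.round(r[1],1),round(r[2],2),"z",np.median(p[:,2]).round(4),"ext",p.min(0).round(3),p.max(0).round(3))
c=w[277,140]; b=w[244,396]
for n in W:
    ww=W[n]
    rect(n+" panel",reg(ww,(c[0]-.13,c[0]+.13),(c[1]-.11,c[1]+.11),(.017,.032)),ww)
    rect(n+" wing",reg(ww,(c[0]-.12,c[0]+.12),(c[1]-.11,c[1]+.11),(.072,.105)),ww)
    q=w[244,431]
    rect(n+" box",reg(ww,(q[0]-.13,q[0]+.13),(q[1]-.12,q[1]+.12),(.060,.073)),ww)
    rect(n+" boxhole<.055",reg(ww,(q[0]-.07,q[0]+.07),(q[1]-.09,q[1]+.09),(.0,.055)),ww)
    rect(n+" warmer",reg(ww,(.1,.8),(-.3,.6),(.19,.26)),ww)
E
python3 m.py
```

```text
(140, 300) [0.395 0.213 0.026]
(135, 270) [0.455 0.214 0.076]
(130, 268) [0.456 0.219 0.096]
(431, 244) [ 0.532 -0.436  0.026]
(396, 244) [ 0.523 -0.352  0.064]
(431, 287) [ 0.429 -0.426  0.066]
(380, 240) [ 0.544 -0.323  0.001]
(250, 232) [ 0.525 -0.041  0.162]
(237, 300) [0.4   0.    0.006]
(310, 302) [ 0.398 -0.164  0.01 ]
(497, 262) [ 0.484 -0.566  0.083]
top panel 3077 rect [471.4 221.6] [196. 110.] 8.34 z nan ext [nan nan nan] [nan nan nan]
top wing 161 rect [451.  220.5] [29.6 44.8] 76.61 z 0.0894 ext [0.428 0.21  0.021] [0.476 0.24  0.099]
top box 3025 rect [ 537.2 -439.6] [213.4 182.4] 5.73 z nan ext [nan nan nan] [nan nan nan]
top boxhole<.055 3188 rect [ 528.4 -418.2] [148.3 142.3] 3.96 z nan ext [nan nan nan] [nan nan nan]
top warmer 20127 rect [738.3 -64.7] [342.  361.2] 83.67 z nan ext [nan nan nan] [nan nan nan]
side panel 1282 rect [527.5 183.5] [132.5 312.8] 39.83 z nan ext [nan nan nan] [nan nan nan]
side wing 102 rect [445.  254.1] [39.2 90.4] 15.21 z nan ext [nan nan nan] [nan nan nan]
side box 2429 rect [ 534.3 -420.1] [202.3 184. ] 4.65 z nan ext [nan nan nan] [nan nan nan]
side boxhole<.055 2695 rect [ 536.2 -446.6] [154.1 153.2] 4.32 z nan ext [nan nan nan] [nan nan nan]
side warmer 12803 rect [nan nan] [0. 0.] 0.0 z nan ext [nan nan nan] [nan nan nan]
```

```bash
python3 - <<'E'
from h import *
t=cv2.imread("pics/top0.png"); s=cv2.imread("pics/side0.png")
a=cv2.resize(t[230:325,95:195],(400,380),interpolation=2); b=cv2.resize(t[190:300,380:480],(400,440),interpolation=2)
o=np.zeros((440,800,3),np.uint8); o[:380,:400]=a; o[:,400:]=b
cv2.imwrite("pics/crop0.png",o)
E
```

```text
(no output)
```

View pics/crop0.png

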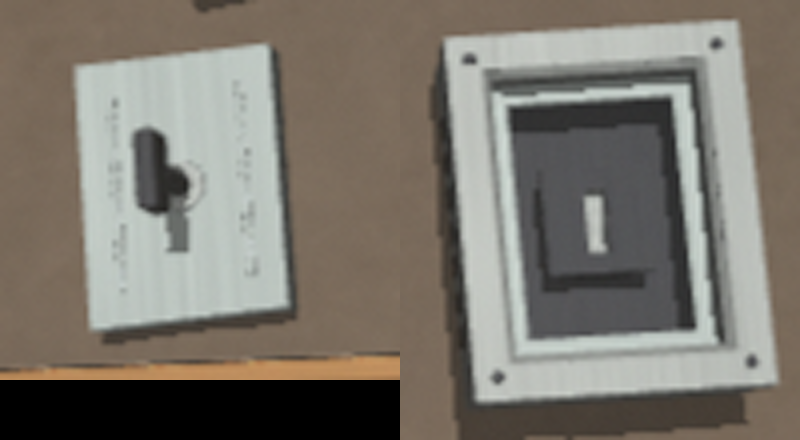

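The crop shows the panel's bright top face with the dark wing left of its neck (perspective), and the box's outer top edge, four rivets and slot clearly. I'll fit rectangles by casting rays from bright-mask contours.

```bash
cat > m2.py <<'E'
from h import *
def ray(c,uv,z):
    uv=np.asarray(uv,float).reshape(-1,2); R=np.array(c["R"]); o=-R.T@c["t"]
    d=np.c_[(uv[:,0]-c["cx"])/c["fx"],(uv[:,1]-c["cy"])/c["fy"],np.ones(len(uv))]@R
    return o+d*((z-o[2])/d[:,2])[:,None]
def face(c,seed,z,lim,dims,thr=None,ref=None):
    # bright connected blob near world seed, 4x upscaled; edge-line fit
    R=np.array(c["R"]); p=R@np.r_[seed,z]+c["t"]; u=int(c["fx"]*p[0]/p[2]+c["cx"]); v=int(c["fy"]*p[1]/p[2]+c["cy"])
    h=lim; x0,y0=max(u-h,0),max(v-h,0)
    g=cv2.cvtColor(c["image"],cv2.COLOR_RGB2GRAY)[y0:v+h,x0:u+h]
    G=cv2.resize(g,None,fx=4,fy=4,interpolation=cv2.INTER_CUBIC)
    t=thr or cv2.threshold(G,0,255,cv2.THRESH_OTSU)[0]
    cs,_=cv2.findContours((G>t).astype(np.uint8),cv2.RETR_EXTERNAL,cv2.CHAIN_APPROX_NONE)
    k=max(cs,key=cv2.contourArea); k=cv2.convexHull(k) if False else k
    P=ray(c,(k[:,0,:]+.5)/4-.5+[x0,y0],z)[:,:2]*1000
    r=cv2.minAreaRect(P.astype(np.float32)); a=np.radians(r[2]); 
    if abs(np.sin(a))>.7: a-=np.pi/2
    e1=np.array([np.cos(a),np.sin(a)]); e2=np.array([-e1[1],e1[0]]); ctr=np.array(r[0])
    for _ in range(3):
        q=(P-ctr)@np.c_[e1,e2]; H=np.array(dims)/2
        res=[];sl=[]
        for ax in(0,1):
            m=[]
            for s in(1,-1):
                ok=(abs(s*q[:,ax]-H[ax])<6)&(abs(q[:,1-ax])<H[1-ax]*.85)
                f=np.polyfit(q[ok,1-ax],q[ok,ax],1) if ok.sum()>20 else (np.nan,np.nan); m.append(f[1]); sl.append(f[0]*(-1 if ax==0 else 1))
            res.append(m)
        d=np.array([np.mean(res[0]),np.mean(res[1])]); ctr=ctr+np.c_[e1,e2]@d
        a+=np.mean(sl); e1=np.array([np.cos(a),np.sin(a)]); e2=np.array([-e1[1],e1[0]])
    return ctr.round(1),np.degrees(a).round(2),[round(float(m[0]-m[1]),1) for m in res],np.degrees(sl).round(1),t
E
python3 - <<'E'
from m2 import *
for n in("top","side"):
    c=dict(np.load(n+"0.npz"))
    print(n,"panel",face(c,(.45,.215),.024,50,(150,110)))
    print(n,"box",face(c,(.53,-.435),.066,62,(204,164)))
    g=cv2.cvtColor(c["image"],cv2.COLOR_RGB2HSV)
c=dict(np.load("top0.npz")); w=pts(c)
for nm,x,y,z in(("warmer",(.4,1),(-.4,.3),(.15,.24)),("mug",(.3,.5),(-.08,.1),(.06,.11)),("shaker",(.42,.54),(-.63,-.5),(.05,.1))):
    f=np.nan_to_num(w,nan=9); m=np.all([(f[...,i]>r[0])&(f[...,i]<r[1]) for i,r in enumerate((x,y,z))],0)
    print(nm,np.percentile(w[m],[0.5,99.5],axis=0).round(3).tolist())
f=np.nan_to_num(w,nan=9);m=(abs(f[...,0]-.45)<.07)&(abs(f[...,1]-.215)<.05)&(f[...,2]>.085)&(f[...,2]<.105)
p=f[m];print("wing",p.mean(0),len(p),cv2.minAreaRect((p[:,:2]*1000).astype(np.float32)))
E
```

```text
top panel (array([449.1, 218.8]), np.float64(7.87), [149.4, 109.6], array([-0., -0., -0.,  0.]), 146.0)
top box (array([ 529.9, -430.3]), np.float64(4.57), [203.8, 163.9], array([-0.1,  0.1, -0.1,  0.1]), 139.0)
side panel (array([nan, nan]), np.float64(nan), [nan, nan], array([nan, nan, nan, nan]), 99.0)
side box (array([ 532.3, -428.8]), np.float64(4.56), [204.0, 164.0], array([ 0.1, -0. , -0. , -0. ]), 149.0)
warmer [[0.526, -0.235, 0.158], [0.869, 0.116, 0.231]]
mug [[0.354, -0.047, 0.06], [0.478, 0.041, 0.101]]
shaker [[0.434, -0.593, 0.051], [0.539, -0.5, 0.092]]
wing [0.44861476 0.21795652 0.0920622 ] 121 ((449.0057678222656, 218.46852111816406), (40.95768356323242, 13.175113677978516), 4.657800197601318)
```

Panel (449, 219) mm at yaw 7.9° and box (531, −429.5) at 4.6°. The sizes match those given, and the cameras agree to about 2 mm. The grasp needs tool yaw 187.9°, so I move above the panel.

Call:
move_arm(xyz=[[1.96,-3.8,0],[1.96,-3.8,0],[1.96,-3.8,0],[1.96,-3.8,0],[1.96,-3.8,0],[1.96,-3.8,0],[1.96,-3.8,0],[1.96,-3.8,0],[1.96,-3.8,0],[1.96,-3.8,0]], yaw=[0.054,0.054,0.054,0.054,0.054,0.054,0.054,0.054,0.054,0.054], claw=-1)

```text
time_s: 1.1
position: [0.4492, 0.2171, 0.2052]
tcp_rot: [-180.0, -0.0, -171.8]
wrist_force: [1.0, 0.1, -0.3]
grip_width: 0.996
```

Call:
move_arm(xyz=[[0,0,0]], yaw=[0])

```text
time_s: 1.2
position: [0.4505, 0.2153, 0.2052]
tcp_rot: [-179.9, -0.0, -172.3]
wrist_force: [0.3, 0.4, 0.4]
grip_width: 1.001
```

Call:
move_arm(xyz=[[0,0,-3],[0,0,-4],[0,0,-3],[0,0,0],[0,0,0]], yaw=[0,0,0,0,0])

```text
time_s: 1.7
position: [0.4487, 0.2192, 0.1057]
tcp_rot: [180.0, -0.0, -171.9]
wrist_force: [-0.5, 0.2, 0.5]
grip_width: 0.998
```

```bash
python3 - <<'E'
from h import *
s=env.sense(); print(s["position"],s["tcp_rot"],s["q"].round(1))
E
```

```text
[0.44870466 0.21923824 0.10570444] [ 1.79998112e+02 -4.34595881e-02 -1.71943459e+02] [ 13.    0.5 115.3   0.   64.2 -85.1]
```

Call:
move_arm(xyz=[[0,0,-2.4],[0,0,-2.0],[0,0,0],[0,0,0]], yaw=[0,0,0,0])

```text
time_s: 2.1
position: [0.4502, 0.2193, 0.0634]
tcp_rot: [180.0, 0.2, -172.0]
wrist_force: [-0.3, -0.2, -0.4]
grip_width: 1.002
```

Call:
move_arm(xyz=[[0,0,0],[0,0,0],[0,0,0],[0,0,0],[0,0,0],[0,0,0]], yaw=[0,0,0,0,0,0], claw=1)

```text
time_s: 2.7
position: [0.449, 0.2187, 0.0615]
tcp_rot: [-180.0, -0.0, -172.0]
wrist_force: [0.2, 0.1, 0.2]
grip_width: 0.524
```

Call:
move_arm(xyz=[[0,0,0],[0,0,0],[0,0,0],[0,0,0],[0,0,0],[0,0,0],[0,0,0]], yaw=[0,0,0,0,0,0,0])

```text
time_s: 3.4
position: [0.449, 0.2189, 0.0614]
tcp_rot: [180.0, 0.0, -172.0]
wrist_force: [0.2, 0.3, -0.0]
grip_width: 0.128
```

Call:
move_arm(xyz=[[0,0,0.5],[0,0,0.5],[0,0,1],[0,0,1],[0,0,1],[0,0,0]], yaw=[0,0,0,0,0,0])

```text
time_s: 4.0
position: [0.4505, 0.2191, 0.1037]
tcp_rot: [180.0, 0.2, -172.0]
wrist_force: [0.3, 0.0, -4.3]
grip_width: 0.128
```

Gripped: 12 mm wide, with about 4 N hanging. Now I lift and carry in front of the warmer, over the mug.

Call:
move_arm(xyz=[[-1,0,3],[-1.5,-1,3],[-1.5,-2,3],[-0.9,-3,2],[0,-4,0],[0,-4,0],[0,-4,0],[0,-4,0],[0,-4,0],[0,-4,0]], yaw=[0,0,0,0,-0.01,-0.01,-0.01,-0.01,-0.01,-0.01])

```text
time_s: 5.0
position: [0.3995, -0.0828, 0.2114]
tcp_rot: [-180.0, 0.0, -175.4]
wrist_force: [0.8, 0.2, -4.1]
grip_width: 0.125
```

Call:
move_arm(xyz=[[0.3,-4,0],[0.3,-4,0],[0.3,-4,0],[0.4,-4,0],[0.4,-4,0],[0.3,-4,0],[2.8,-2.7,0],[2.8,-2.7,0],[2.8,-2.7,0],[2.7,-2.8,0]], yaw=[0,0,0,0,0,0,0,0,0,0])

```text
time_s: 6.0
position: [0.5318, -0.4311, 0.2106]
tcp_rot: [179.9, -0.0, -175.4]
wrist_force: [-0.1, -0.2, -3.3]
grip_width: 0.123
```

Call:
move_arm(xyz=[[0,0,0],[0,0,0],[0,0,0],[0,0,0]], yaw=[0,0,0,0])

```text
time_s: 6.4
position: [0.5306, -0.4295, 0.2118]
tcp_rot: [180.0, -0.0, -175.4]
wrist_force: [0.4, 0.8, -3.9]
grip_width: 0.122
```

```bash
python3 - <<'E'
from m2 import *
s=env.sense(); print(s["position"],s["tcp_rot"],s["q"].round(1),s["wrist_force"],s["wrist_torque"],s["time_s"])
for n in("top","side"):
    c=cam(n,f"pics/{n}1.png"); np.savez(n+"1.npz",**c)
    for z in(.172,): 
        try: print(n,face(c,(.53,-.43),z,55,(150,110)))
        except Exception as e: print(n,e)
a=cv2.imread("pics/top1.png")[160:340,350:590]; b=cv2.imread("pics/side1.png")[180:420,150:390]
cv2.imwrite("pics/c1.png",np.hstack([cv2.resize(a,(400,300)),cv2.resize(b,(400,300))]))
E
```

```text
[ 0.53055228 -0.42954127  0.21179683] [ 1.79999388e+02 -2.48495060e-04 -1.75394054e+02] [ -48.5   18.    83.7    0.    78.2 -143.1] [ 0.42195048  0.80792926 -3.94245541] [ 0.02323325 -0.01886142  0.02183109] 6.4
top (array([nan, nan]), np.float64(nan), [nan, nan], array([nan, nan, nan, nan]), 80.0)
side (array([nan, nan]), np.float64(nan), [nan, nan], array([nan, nan, nan, nan]), 145.0)
```

View pics/c1.png

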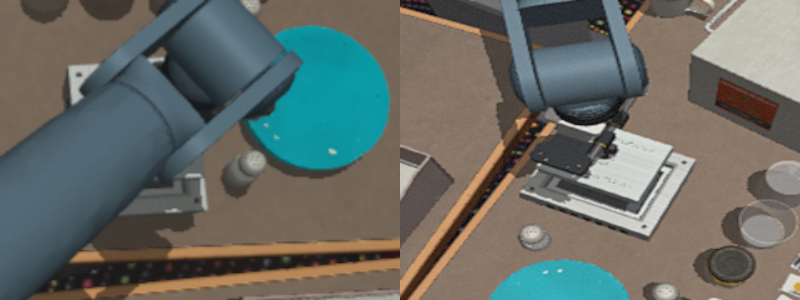

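The top view is occluded by the arm. In the side crop the panel hangs level over the box, with its right and far edges visible. I check its in-grip pose from the side depth.

```bash
python3 - <<'E'
from m2 import *
c=dict(np.load("side1.npz")); w=np.nan_to_num(pts(c),nan=9); g=cv2.cvtColor(c["image"],cv2.COLOR_RGB2GRAY)
m=(abs(w[...,0]-.531)<.1)&(abs(w[...,1]+.43)<.08)&(abs(w[...,2]-.172)<.012)&(g>120)
m=cv2.morphologyEx(m.astype(np.uint8),cv2.MORPH_OPEN,np.ones((3,3)))>0
p=w[m]; A=np.c_[p[:,:2]-[.531,-.43],np.ones(len(p))]; f=np.linalg.lstsq(A,p[:,2],rcond=None)[0]; print("plane slopes, z",f.round(4),len(p))
k=max(cv2.findContours(m.astype(np.uint8),0,1)[0],key=cv2.contourArea)
P=ray(c,k[:,0,:],f[2])[:,:2]*1000-[531,-429.5]
a=np.radians(4.57);q=P@np.array([[np.cos(a),-np.sin(a)],[np.sin(a),np.cos(a)]])
print("q ext",q.min(0).round(1),q.max(0).round(1))
for ax,s,H in((0,1,75),(0,-1,75),(1,1,55),(1,-1,55)):
    ok=(abs(s*q[:,ax]-H)<7)&(abs(q[:,1-ax])<(45 if ax==0 else 62))
    if ok.sum()>8: print(ax,s,ok.sum(),np.polyfit(q[ok,1-ax],q[ok,ax],1).round(3),np.percentile(q[ok,1-ax],[0,100]).round())
E
```

```text
plane slopes, z [0.0144 0.0011 0.1733] 1633
q ext [-10.  -55.1] [79.  54.9]
0 1 37 [3.0000e-03 7.7844e+01] [-44.  44.]
1 1 30 [1.7000e-02 5.2684e+01] [-6. 61.]
1 -1 34 [-3.5000e-02 -5.2844e+01] [-10.  60.]
```

Call:
move_arm(xyz=[[-0.1,0,-2],[0,0,-2],[0,0,-2],[0,0,-1.5],[0,0,-0.5],[0,0,0],[0,0,0]], yaw=[0,0,0,0,0,0,0])

```text
time_s: 7.2
position: [0.5305, -0.4308, 0.1327]
tcp_rot: [-179.9, 0.1, -175.4]
wrist_force: [-0.5, 0.2, -3.4]
grip_width: 0.129
```

Call:
move_arm(xyz=[[0,0,-0.4],[0,0,-0.4],[0,0,-0.4],[0,0,-0.3],[0,0,0]], yaw=[0,0,0,0,0])

```text
time_s: 7.7
position: [0.5297, -0.4299, 0.1156]
tcp_rot: [179.9, -0.0, -175.4]
wrist_force: [0.2, -0.3, -4.0]
grip_width: 0.13
```

The panel is 12 mm into the opening with no contact force. I go on to the ledge.

Call:
move_arm(xyz=[[0,0,-0.4],[0,0,-0.3],[0,0,-0.2],[0,0,0],[0,0,0]], yaw=[0,0,0,0,0])

```text
time_s: 8.2
position: [0.53, -0.4303, 0.1075]
tcp_rot: [-180.0, 0.0, -175.4]
wrist_force: [-0.5, 1.2, -3.8]
grip_width: 0.126
```

Call:
move_arm(xyz=[[0,0,-0.2],[0,0,-0.1],[0,0,-0.1],[0,0,0],[0,0,0]], yaw=[0,0,0,0,0])

```text
time_s: 8.7
position: [0.5302, -0.4303, 0.104]
tcp_rot: [-180.0, 0.0, -175.4]
wrist_force: [0.6, 0.9, -1.2]
grip_width: 0.123
```

Call:
move_arm(xyz=[[0,0,-0.1],[0,0,-0.1],[0,0,-0.1],[0,0,-0.1],[0,0,0],[0,0,0]], yaw=[0,0,0,0,0,0])

```text
time_s: 9.3
position: [0.5304, -0.4304, 0.0997]
tcp_rot: [-180.0, 0.1, -175.4]
wrist_force: [1.0, 2.0, 3.2]
grip_width: 0.124
```

```bash
python3 - <<'E'
from m2 import *
s=env.sense(); print(s["position"],s["wrist_force"],s["wrist_torque"])
c=cam("side","pics/side2.png"); w=np.nan_to_num(pts(c),nan=9); g=cv2.cvtColor(c["image"],cv2.COLOR_RGB2GRAY)
a=np.radians(4.57);q=(w[...,:2]-[.531,-.4295])@np.array([[np.cos(a),-np.sin(a)],[np.sin(a),np.cos(a)]])
X,Y,Z=q[...,0],q[...,1],w[...,2]
inb=(abs(Z-.066)<.03)
for nm,m in(("panel",(abs(X)<.07)&(abs(Y)<.05)&(g>120)&inb),("rim",((abs(X)>.084)|(abs(Y)>.064))&(abs(X)<.098)&(abs(Y)<.078)&inb&(g>120))):
    A=np.c_[X[m],Y[m],np.ones(m.sum())]; f=np.linalg.lstsq(A,Z[m],rcond=None)[0]; print(nm,m.sum(),f.round(4),np.percentile(Z[m],[5,50,95]).round(4))
b=cv2.imread("pics/side2.png")[250:390,200:360]; cv2.imwrite("pics/c2.png",cv2.resize(b,(640,560),interpolation=2))
E
```

```text
[ 0.53041532 -0.43037699  0.09971556] [1.04724338 2.04058311 3.22838206] [ 0.46598525 -0.0743946  -0.04194877]
panel 1068 [-0.0004  0.0016  0.0648] [0.0613 0.0648 0.0685]
rim 825 [-0.001  -0.0001  0.0648] [0.0612 0.0647 0.0684]
```

View pics/c2.png

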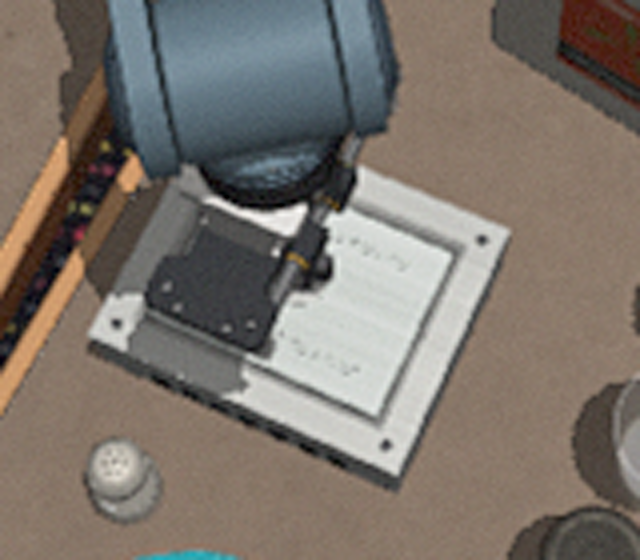

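The panel is flush: panel and rim both read z = 0.0648 and level. Now I press the stud slowly, first to about 10.5 mm, which is above the earliest possible stop at 12 mm.

Call:
move_arm(xyz=[[0,0,-0.2],[0,0,-0.2],[0,0,-0.2],[0,0,-0.1],[0,0,0],[0,0,0],[0,0,0]], yaw=[0,0,0,0,0,0,0])

```text
time_s: 10.05
position: [0.5303, -0.4304, 0.0926]
tcp_rot: [-180.0, 0.0, -175.4]
wrist_force: [3.3, 2.1, 4.6]
grip_width: 0.129
```

Call:
move_arm(xyz=[[0,0,0],[0,0,0]], yaw=[0,0])

```text
time_s: 10.25
position: [0.5303, -0.4304, 0.0926]
tcp_rot: [-180.0, 0.0, -175.4]
wrist_force: [3.3, 1.8, 3.8]
grip_width: 0.126
```

Call:
move_arm(xyz=[[0.05,0.05,0],[0.05,0.05,0],[0,0,0],[0,0,0]], yaw=[0,0,0,0])

```text
time_s: 10.65
position: [0.5306, -0.4301, 0.0926]
tcp_rot: [-179.9, -0.0, -175.4]
wrist_force: [-0.1, -2.1, 4.2]
grip_width: 0.127
```

Call:
move_arm(xyz=[[0,-0.05,-0.03],[0,0,-0.03],[0,0,0],[0,0,0]], yaw=[0,0,0,0])

```text
time_s: 11.05
position: [0.5307, -0.4301, 0.0918]
tcp_rot: [-180.0, -0.0, -175.4]
wrist_force: [0.0, -3.4, 4.2]
grip_width: 0.126
```

Call:
move_arm(xyz=[[0,0,-0.03],[0,0,-0.03],[0,0,0],[0,0,0]], yaw=[0,0,0,0])

```text
time_s: 11.45
position: [0.5309, -0.43, 0.0913]
tcp_rot: [-180.0, -0.0, -175.4]
wrist_force: [-0.8, -3.7, 3.5]
grip_width: 0.129
```

Call:
move_arm(xyz=[[0,-0.05,-0.03],[0,0,-0.03],[0,0,0],[0,0,0]], yaw=[0,0,0,0])

```text
time_s: 11.85
position: [0.5309, -0.4301, 0.0905]
tcp_rot: [180.0, -0.0, -175.4]
wrist_force: [-2.2, -3.1, 4.2]
grip_width: 0.121
```

Call:
move_arm(xyz=[[-0.03,-0.05,-0.04],[0,0,-0.03],[0,0,0],[0,0,0]], yaw=[0,0,0,0])

```text
time_s: 12.25
position: [0.5308, -0.4303, 0.0898]
tcp_rot: [179.9, 0.0, -175.4]
wrist_force: [-0.8, 0.3, 4.8]
grip_width: 0.125
```

Call:
move_arm(xyz=[[0,0,-0.04],[0,0,-0.03],[0,0,0],[0,0,0]], yaw=[0,0,0,0])

```text
time_s: 12.65
position: [0.5307, -0.4303, 0.0891]
tcp_rot: [179.9, 0.0, -175.4]
wrist_force: [-0.2, 0.8, 4.4]
grip_width: 0.129
```

Call:
move_arm(xyz=[[0,0,-0.04],[0,0,-0.03],[0,0,0],[0,0,0]], yaw=[0,0,0,0])

```text
time_s: 13.05
position: [0.5307, -0.4304, 0.0884]
tcp_rot: [180.0, -0.0, -175.4]
wrist_force: [0.1, 1.3, 3.3]
grip_width: 0.125
```

Call:
move_arm(xyz=[[0,0,-0.04],[0,0,-0.03],[0,0,0],[0,0,0]], yaw=[0,0,0,0])

```text
time_s: 13.45
position: [0.5307, -0.4304, 0.0877]
tcp_rot: [180.0, -0.0, -175.4]
wrist_force: [0.3, 1.7, 5.1]
grip_width: 0.128
```

Call:
move_arm(xyz=[[0,0,-0.04],[0,0,-0.03],[0,0,0],[0,0,0]], yaw=[0,0,0,0])

```text
time_s: 13.85
position: [0.5307, -0.4305, 0.087]
tcp_rot: [180.0, -0.0, -175.4]
wrist_force: [0.2, 4.3, 4.4]
grip_width: 0.13
```

Call:
move_arm(xyz=[[0,0.05,-0.04],[0,0,-0.03],[0,0,0],[0,0,0]], yaw=[0,0,0,0])

```text
time_s: 14.25
position: [0.5307, -0.4304, 0.0865]
tcp_rot: [-180.0, 0.0, -175.4]
wrist_force: [0.1, 2.6, 4.4]
grip_width: 0.124
```

Call:
move_arm(xyz=[[0,0.02,-0.04],[0,0,-0.03],[0,0,0],[0,0,0]], yaw=[0,0,0,0])

```text
time_s: 14.65
position: [0.5307, -0.4303, 0.0858]
tcp_rot: [-180.0, 0.0, -175.4]
wrist_force: [-0.7, 1.0, 4.8]
grip_width: 0.126
```

Call:
move_arm(xyz=[[0,0,-0.04],[0,0,-0.03],[0,0,0],[0,0,0]], yaw=[0,0,0,0])

```text
time_s: 15.05
position: [0.5307, -0.4303, 0.0852]
tcp_rot: [-180.0, 0.0, -175.4]
wrist_force: [-0.4, 0.5, 5.4]
grip_width: 0.122
```

Call:
move_arm(xyz=[[0,0,-0.03],[0,0,-0.03],[0,0,0],[0,0,0]], yaw=[0,0,0,0])

```text
time_s: 15.45
position: [0.5307, -0.4303, 0.0846]
tcp_rot: [-180.0, 0.0, -175.4]
wrist_force: [-0.2, 0.4, 4.4]
grip_width: 0.123
```

Call:
move_arm(xyz=[[0,0,-0.04],[0,0,-0.03],[0,0,0],[0,0,0]], yaw=[0,0,0,0])

```text
time_s: 15.85
position: [0.5307, -0.4303, 0.0839]
tcp_rot: [-180.0, 0.0, -175.4]
wrist_force: [-0.4, -0.1, 5.3]
grip_width: 0.122
```

Call:
move_arm(xyz=[[0,0,-0.04],[0,0,-0.03],[0,0,0],[0,0,0]], yaw=[0,0,0,0])

```text
time_s: 16.25
position: [0.5307, -0.4303, 0.0832]
tcp_rot: [-180.0, 0.0, -175.4]
wrist_force: [-0.6, 1.3, 4.5]
grip_width: 0.126
```

Call:
move_arm(xyz=[[0,0,-0.04],[0,0,-0.03],[0,0,0],[0,0,0]], yaw=[0,0,0,0])

```text
time_s: 16.65
position: [0.5307, -0.4303, 0.0825]
tcp_rot: [-180.0, 0.0, -175.4]
wrist_force: [0.0, 1.7, 4.7]
grip_width: 0.123
```

Call:
move_arm(xyz=[[0,0,-0.04],[0,0,-0.03],[0,0,0],[0,0,0]], yaw=[0,0,0,0])

```text
time_s: 17.05
position: [0.5307, -0.4303, 0.0818]
tcp_rot: [-180.0, 0.0, -175.4]
wrist_force: [-0.3, 1.7, 5.8]
grip_width: 0.125
```

Call:
move_arm(xyz=[[0,0,-0.03],[0,0,-0.03],[0,0,0],[0,0,0]], yaw=[0,0,0,0])

```text
time_s: 17.45
position: [0.5307, -0.4303, 0.0813]
tcp_rot: [-180.0, 0.0, -175.4]
wrist_force: [-0.2, 0.3, 5.9]
grip_width: 0.128
```

Call:
move_arm(xyz=[[0,0,-0.03],[0,0,-0.03],[0,0,0],[0,0,0]], yaw=[0,0,0,0])

```text
time_s: 17.85
position: [0.5307, -0.4303, 0.0807]
tcp_rot: [-180.0, 0.0, -175.4]
wrist_force: [0.1, 0.8, 5.3]
grip_width: 0.125
```

Call:
move_arm(xyz=[[0,0,-0.04],[0,0,-0.03],[0,0,0],[0,0,0]], yaw=[0,0,0,0])

```text
time_s: 18.25
position: [0.5308, -0.4303, 0.08]
tcp_rot: [-180.0, 0.0, -175.4]
wrist_force: [-0.3, 0.5, 6.6]
grip_width: 0.124
```

Call:
move_arm(xyz=[[0,0,0]], yaw=[0])

```text
time_s: 18.35
position: [0.5307, -0.4303, 0.08]
tcp_rot: [-180.0, 0.0, -175.4]
wrist_force: [-0.3, -0.1, 5.7]
grip_width: 0.126
```

Call:
move_arm(xyz=[[0,0,-0.03],[0,0,0],[0,0,0]], yaw=[0,0,0])

```text
time_s: 18.65
position: [0.5307, -0.4303, 0.0797]
tcp_rot: [-180.0, 0.0, -175.4]
wrist_force: [-0.5, 0.8, 4.8]
grip_width: 0.127
```

Call:
move_arm(xyz=[[0,0,-0.04],[0,0,-0.03],[0,0,0],[0,0,0]], yaw=[0,0,0,0])

```text
time_s: 19.05
position: [0.5307, -0.4303, 0.079]
tcp_rot: [-180.0, 0.0, -175.4]
wrist_force: [-0.9, 1.0, 5.8]
grip_width: 0.123
```

Call:
move_arm(xyz=[[0,0,-0.04],[0,0,-0.03],[0,0,0],[0,0,0]], yaw=[0,0,0,0])

```text
time_s: 19.45
position: [0.5307, -0.4303, 0.0784]
tcp_rot: [-180.0, 0.0, -175.4]
wrist_force: [-0.8, 2.0, 5.9]
grip_width: 0.127
```

Call:
move_arm(xyz=[[0,0,-0.04],[0,0,-0.02],[0,0,0],[0,0,0]], yaw=[0,0,0,0])

```text
time_s: 19.85
position: [0.5308, -0.4303, 0.0782]
tcp_rot: [-180.0, 0.0, -175.4]
wrist_force: [-0.7, 2.4, 8.2]
grip_width: 0.128
```

Contact at about 25 mm: the force jumps to 8.2 N and motion stalls. I back off half a millimetre into the free window.

Call:
move_arm(xyz=[[0,0,0.05],[0,0,0.02],[0,0,0],[0,0,0]], yaw=[0,0,0,0])

```text
time_s: 20.25
position: [0.5307, -0.4303, 0.0785]
tcp_rot: [-180.0, 0.0, -175.4]
wrist_force: [-0.8, 0.6, 5.7]
grip_width: 0.125
```

Call:
move_arm(xyz=[[0,0,0]], yaw=[0])

```text
time_s: 20.35
position: [0.5307, -0.4303, 0.0784]
tcp_rot: [-180.0, 0.0, -175.4]
wrist_force: [-1.6, 1.2, 6.1]
grip_width: 0.124
```

Call:
move_arm(xyz=[[0,0,0.03],[0,0,0],[0,0,0],[0,0,0],[0,0,0],[0,0,0],[0,0,0],[0,0,0],[0,0,0]], yaw=[0,-0.05,-0.05,-0.05,-0.05,-0.05,-0.05,0,0])

```text
time_s: 21.25
position: [0.5308, -0.4294, 0.0785]
tcp_rot: [179.9, -0.0, 167.4]
wrist_force: [-0.9, 2.6, 5.9]
grip_width: 0.123
```

```bash
python3 - <<'E'
from h import *
s=env.sense(); print(s["position"],s["tcp_rot"],s["wrist_force"],s["wrist_torque"],s["q"].round(1))
E
```

```text
[ 0.53080589 -0.42943209  0.0784521 ] [ 1.79929407e+02 -1.68016610e-02  1.67408539e+02] [-0.94683091  2.55460263  5.90225754] [ 0.67173091  0.1340149  -0.0519375 ] [-4.850e+01  2.570e+01  8.850e+01  1.000e-01  6.590e+01 -1.259e+02]
```

Turning is free (moment within friction). Continuing.

Call:
move_arm(xyz=[[0,0,0],[0,0,0],[0,0,0],[0,0,0],[0,0,0],[0,0,0],[0,0,0],[0,0,0]], yaw=[-0.07,-0.07,-0.07,-0.07,-0.07,-0.07,-0.07,0])

```text
time_s: 22.05
position: [0.5315, -0.4282, 0.0783]
tcp_rot: [179.8, -0.1, 139.3]
wrist_force: [1.6, 5.5, 6.9]
grip_width: 0.127
```

```bash
python3 - <<'E'
from h import *
s=env.sense(); print(s["position"],s["tcp_rot"],s["wrist_force"],s["wrist_torque"],s["q"].round(1))
E
```

```text
[ 0.53148288 -0.42819833  0.07832336] [ 1.79803042e+02 -8.79753320e-02  1.39272343e+02] [1.62906705 5.48054053 6.87714921] [ 1.3636912  -0.235624   -0.05585934] [-48.4  25.7  88.5   0.2  65.9 -97.8]
```

Call:
move_arm(xyz=[[0.05,0.1,0.02],[0,0.05,0.0],[0,0,0],[0,0,0]], yaw=[0,0,0,0])

```text
time_s: 22.45
position: [0.5315, -0.4279, 0.0787]
tcp_rot: [179.9, -0.0, 139.3]
wrist_force: [1.1, 1.8, 5.5]
grip_width: 0.123
```

Call:
move_arm(xyz=[[0.02,0.02,0],[0.02,0.02,0],[0.02,0.02,0],[0.02,0.02,0],[0.02,0.02,0],[0.02,0.02,0],[0,0,0],[0,0,0]], yaw=[-0.07,-0.07,-0.07,-0.07,-0.07,-0.07,0,0])

```text
time_s: 23.25
position: [0.5327, -0.427, 0.0788]
tcp_rot: [179.9, -0.0, 115.2]
wrist_force: [-0.6, 1.4, 6.1]
grip_width: 0.128
```

```bash
python3 - <<'E'
from h import *
s=env.sense(); print(s["position"],s["tcp_rot"],s["wrist_force"],s["wrist_torque"],s["q"].round(1))
E
```

```text
[ 0.53268631 -0.42704329  0.07878675] [ 1.79946314e+02 -2.14975104e-02  1.15247632e+02] [-0.5856462   1.43737973  6.06938979] [ 0.59762062  0.00704898 -0.08816769] [-48.2  25.6  88.5   0.1  65.8 -73.5]
```

Call:
move_arm(xyz=[[0.02,0.01,0],[0.02,0.01,0],[0.02,0.01,0],[0.01,0.01,0],[0.01,0.01,0],[0.01,0.01,0],[0,0,0],[0,0,0]], yaw=[-0.06,-0.06,-0.06,-0.06,-0.06,-0.06,0,0])

```text
time_s: 24.05
position: [0.5339, -0.4266, 0.079]
tcp_rot: [179.9, -0.0, 94.6]
wrist_force: [0.3, 1.8, 5.8]
grip_width: 0.127
```

```bash
python3 - <<'E'
from h import *
s=env.sense(); print(s["position"],s["tcp_rot"],s["wrist_force"],s["wrist_torque"],s["q"].round(1))
c=cam("side","pics/side3.png"); b=cv2.imread("pics/side3.png")[250:390,200:360]; cv2.imwrite("pics/c3.png",cv2.resize(b,(640,560),interpolation=2))
E
```

```text
[ 0.53387411 -0.42663752  0.07899981] [ 1.79920407e+02 -2.17304609e-04  9.46257534e+01] [0.33716378 1.79121881 5.81918436] [ 0.47723508 -0.0769713  -0.11972859] [-48.1  25.6  88.5   0.1  65.8 -52.8]
```

View pics/c3.png

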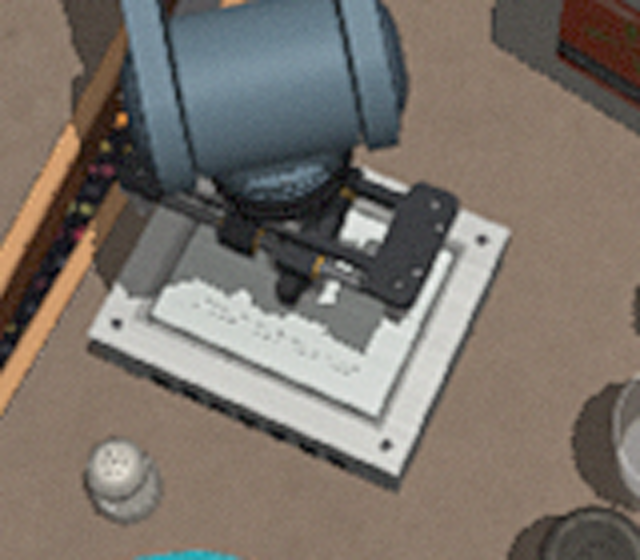

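The wing is turned across the panel and the panel is still flush. I add a hair more turn, then ease the stud up about 3.5 mm into its pocket.

Call:
move_arm(xyz=[[0,0,0],[0,0,0],[0,0,0],[0,0,0]], yaw=[-0.02,-0.01,0,0])

```text
time_s: 24.5
position: [0.5339, -0.4267, 0.079]
tcp_rot: [179.9, 0.0, 92.9]
wrist_force: [1.8, 0.9, 5.8]
grip_width: 0.125
```

Call:
move_arm(xyz=[[0,0,0.1],[0,0,0.1],[0,0,0.1],[0,0,0],[0,0,0]], yaw=[0,0,0,0,0])

```text
time_s: 25.0
position: [0.5339, -0.4267, 0.082]
tcp_rot: [179.9, 0.0, 92.9]
wrist_force: [1.9, 2.2, 5.5]
grip_width: 0.13
```

```bash
python3 - <<'E'
from h import *
s=env.sense(); print(s["position"],s["tcp_rot"],s["wrist_force"],s["wrist_torque"])
E
```

```text
[ 0.53389394 -0.42666887  0.08201131] [1.79920481e+02 8.56281724e-03 9.29229223e+01] [1.85255633 2.24723779 5.47233842] [ 0.52609937 -0.4740338   0.072371  ]
```

Call:
move_arm(xyz=[[0,0,0.05],[0,0,0.05],[0,0,0],[0,0,0]], yaw=[0,0,0,0])

```text
time_s: 25.4
position: [0.5337, -0.4267, 0.0824]
tcp_rot: [179.9, 0.0, 92.9]
wrist_force: [5.3, 0.3, 0.2]
grip_width: 0.122
```

Call:
move_arm(xyz=[[0,0,0.05],[0,0,0],[0,0,0]], yaw=[0,0,0])

```text
time_s: 25.7
position: [0.5337, -0.4267, 0.0824]
tcp_rot: [179.9, 0.0, 92.9]
wrist_force: [5.9, 0.2, -0.6]
grip_width: 0.129
```

It stopped hard at 0.0824, about 4 mm up, with the spring load taken by the pocket. I relieve the sideways load and release.

Call:
move_arm(xyz=[[0.05,0,-0.05],[0.05,0,0],[0,0,0]], yaw=[0,0,0])

```text
time_s: 26.0
position: [0.534, -0.4267, 0.0824]
tcp_rot: [-180.0, -0.0, 92.9]
wrist_force: [2.5, 0.2, 1.6]
grip_width: 0.128
```

Call:
move_arm(xyz=[[0,0,0],[0,0,0],[0,0,0],[0,0,0],[0,0,0],[0,0,0],[0,0,0]], yaw=[0,0,0,0,0,0,0], claw=-1)

```text
time_s: 26.7
position: [0.5343, -0.4268, 0.0826]
tcp_rot: [-180.0, 0.0, 92.9]
wrist_force: [-0.9, 0.1, 0.0]
grip_width: 0.681
```

Call:
move_arm(xyz=[[0,0,0.5],[0,0,1],[0,0,2],[0,0,3],[0,0,4],[0,0,4],[0,0,4],[0,0,0]], yaw=[0,0,0,0,0,0,0,0])

```text
time_s: 27.5
position: [0.5366, -0.4291, 0.2773]
tcp_rot: [179.5, 0.6, 92.9]
wrist_force: [-0.1, -0.8, 1.0]
grip_width: 0.999
```

Call:
move_arm(xyz=[[-2,3.5,0],[-2,3.5,0],[-2,3.5,0],[-2,3.5,0],[-2,3.5,0],[-1,4,0],[-1,4,0],[-1,4,0],[0,4,0],[0,0,0]], yaw=[0,0,0,0,0,0,0,0,0,0])

```text
time_s: 28.5
position: [0.4038, -0.0885, 0.2678]
tcp_rot: [179.9, -0.0, 93.2]
wrist_force: [0.1, 0.1, 0.5]
grip_width: 0.998
```

```bash
python3 - <<'E'
from m2 import *
s=env.sense(); print(s["position"],s["time_s"],s["wrist_force"])
a=np.radians(4.57)
for n in("top","side"):
    c=cam(n,f"pics/{n}4.png"); w=np.nan_to_num(pts(c),nan=9); g=cv2.cvtColor(c["image"],cv2.COLOR_RGB2GRAY)
    q=(w[...,:2]-[.531,-.4295])@np.array([[np.cos(a),-np.sin(a)],[np.sin(a),np.cos(a)]]); X,Y,Z=q[...,0],q[...,1],w[...,2]
    for nm,m in(("panel",(abs(X)<.07)&(abs(Y)<.05)&(g>120)&(abs(Z-.066)<.02)),("rim",((abs(X)>.084)|(abs(Y)>.064))&(abs(X)<.098)&(abs(Y)<.078)&(g>120)&(abs(Z-.066)<.02))):
        if m.sum()<30: print(n,nm,"few");continue
        A=np.c_[X[m],Y[m],np.ones(m.sum())]; print(n,nm,m.sum(),np.linalg.lstsq(A,Z[m],rcond=None)[0].round(4))
    m=(abs(X)<.05)&(abs(Y)<.05)&(Z>.095)&(Z<.15)
    if m.sum()>5: r=cv2.minAreaRect((q[m]*1000).astype(np.float32)); print(n,"wing z",np.percentile(Z[m],[50,90]).round(4),r)
t=cv2.imread("pics/top4.png")[150:330,370:570]; b=cv2.imread("pics/side4.png")[250:390,200:360]
cv2.imwrite("pics/c4.png",np.hstack([cv2.resize(t,(400,360)),cv2.resize(b,(400,360))]))
E
```

```text
[ 0.40384009 -0.08850396  0.26782368] 28.5 [0.12503265 0.08669345 0.46485756]
top panel 2535 [-0.0016  0.0009  0.0658]
top rim 1831 [-0.0006  0.001   0.0658]
top wing z [0.112  0.1164] ((0.31397438049316406, -0.8616085052490234), (45.47182083129883, 13.527215003967285), 87.6087646484375)
side panel 2133 [0.0007 0.0011 0.0649]
side rim 1470 [0.0001 0.0006 0.0649]
side wing z [0.1111 0.1146] ((4.582993030548096, -1.2761363983154297), (44.54275131225586, 12.910614967346191), 86.95913696289062)
```

View pics/c4.png

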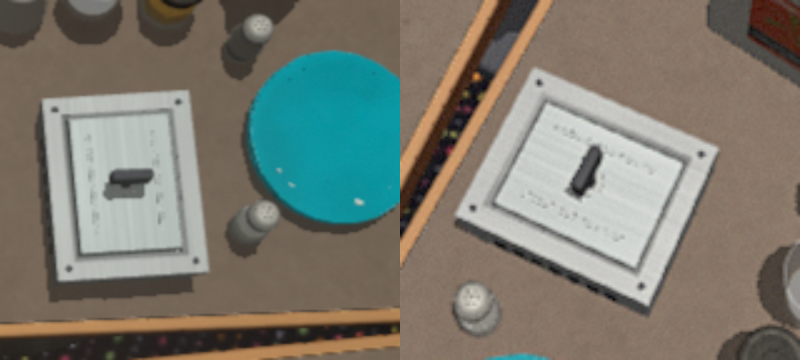

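The wing now lies across the panel, about 22 mm lower than at rest and staying down, and the panel is flush in both views. A quick check that the other items are unmoved, then I hand in.

```bash
python3 - <<'E'
from h import *
a=cv2.imread("pics/side0.png").astype(int); b=cv2.imread("pics/side4.png").astype(int)
d=abs(a-b).max(2)>60
for n,(x0,y0,x1,y1) in dict(mug=(292,148,340,196),jam=(274,214,297,234),shaker=(218,356,244,382)).items(): print(n,d[y0:y1,x0:x1].mean().round(3))
print(env.finish_job(), env.sense()["time_s"])
E
```

```text
mug 0.031
jam 0.0
shaker 0.0
the job is handed in; nothing more can be done
the job is handed in; nothing more can be done
```

The chill box is closed and locked, and I handed the job in with the robot's clock at about 28.6 s of the 54 s allowed.

- **Seating:** I picked the panel up by its stud and carried it in front of the bun warmer. It went into the opening with little contact force. In both cameras the panel and the rim read the same height and level, before and after locking.
- **Pressing:** I felt the spring plate at about 25 mm of stud travel, where total wrist force reached 8.2 N. I backed off about half a millimetre before turning.
- **Locking:** The stud turned about 90° clockwise, plus about 1.7° more to be sure. It then rose about 4 mm and stopped firmly. After release the grip stayed down, about 22 mm lower than at rest. The images put it at 87–88° to the box's long side.
- **Other items:** Comparing first and last side views, the jam tub and pepper shaker show no change. The mug region differs by 3% of its pixels; I did not look into that. The panel was carried about 5 cm above the mug.

**Disagreements:** The two cameras differed by up to about 2.5 mm on the box's position. The stud axis turned out to be about 3.4 mm off my grip centre, so I eased sideways loads of up to about 6 N by small corrections during the press, the turn and the release.

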